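# Index the sample carousel and slide the jar sled into its bay

### The arm

A 6-joint arm with a two-finger parallel gripper is mounted at the origin on the work surface; the furniture and walls round the work are solid. World frame = base frame: x ahead of the robot, y to its left, z up, the work surface at z = 0. Lengths are in m, angles in rad, forces in N, time in s.
With the tool pointing down it reaches from about 0.3 to 0.85 m from the base axis. Payload 5.4 kg.
Tool frame: the origin (TCP) lies midway between the tips of the shut fingers; the grasp point (between the pads) lies 19 mm behind it (robot.grasp_offset is the distance from the TCP to the grasp point, in m); z points along the fingers, y is the line along which they close (so a half turn about z gives the same grasp; the last joint's range is limited). The gripper opens to 85 mm and grips with 20 to 120 N. Pads are 22 mm wide; open, the fingers measure 114 mm over their backs; the gripper's body (76 mm by 85 mm) begins 54 mm behind the grasp point. The pads swing forward as they close: fully open they stand 13 mm farther back than shut.
Start: joints at [1.125, 0.158, 1.597, -0, 1.386, -0.21], TCP at [0.134, 0.559, 0.231] pointing down, gripper open.
Joint ranges: [-2.91, 2.91], [-0.94, 2.29], [0.18, 2.7], [-1.29, 4.43], [0.17, 2.64], [-3, 3]. Speed limits (rad/s): [2.57, 2.57, 3.14, 3.14, 3.14, 3.14].

### API

Orientations are given as a rotation vector (axis times angle).
In Python, from station import robot, camera, calibration gives the robot as it stands. The module is installed in compiled form; this text tells all that it offers.
- The arm moves only by the tool move_arm, never from a script. Its arguments are lists of equal length, an entry for each row: "claw": the opening, from 0 (shut) to 1 (fully open); "dp": the shift along the world's x, y, z in m, a list of three; "delta_rot": the turn, a rotation vector about the world's x, y, z in degrees, a list of three. A call has exactly 8 rows; each row shifts and turns the commanded pose from where the row before left it; what a row does not reach is not made up. A row lasts 1/8 s, in which the tool goes at most 62.5 mm and 10.7 degrees, less where a joint would pass 70% of its speed; a pose out of reach is approached as far as the arm can. A call with a gripper value outside its range is refused whole. The fingers move at their own pace and stop on an object; the grip force is fixed at half the most. Time passes only in rows, so rows that do not move let the fingers close, or fill a call up. It gives the time, the measured TCP pose, the force, the opening and the grip force at its end, in the units of the state.
- robot.get_state(): the state, without advancing time (a new reading comes with each control period).
- camera(name): name is "scene" or "top" or "wrist"; returns the picture (480x640x3 uint8, red, green, blue); there is no depth.
- calibration(name): a dict with "fov_y" (degrees; the focal length in pixels is half the picture's height over the tangent of half this angle, whatever the lens; pixels are square), "cx", "cy" (the principal point, pixels), "rvec" (rotation vector, rad) and "tvec" (3), from world to camera coordinates, as OpenCV has them. Camera axes: x right, y down, z forward; pixel columns grow to the right and rows downward; lengths in m; the calibration is good to about 2 mm. A picture is of the moment at which its call begins: read the wrist's pose just before it. calibration takes no time and is no camera call; for the wrist camera it gives the pose at the moment of the call.
- robot.hand_in(): hands the job in; it is judged then, once.
The state is a dict: "clock": time; "joint_pos": joint angles; "qvel": joint speeds; "joint_torque": joint torques, N m; "tool_pos": TCP position; "eef_rot": TCP orientation; "contact_force": force on the tool from outside, world axes, zero at the start; "moment": the same for the moment, N m; "grip_width": finger opening in m; "grasp_force": force on a finger pad.
Only numpy, scipy, OpenCV 4.12 (cv2) and the standard library are available. Lean on these libraries where they do the work, as an engineer would, in place of code of your own. Each camera call takes 0.05 s, during which the arm holds its last target. There are 200 camera calls.

### The job

Turn the sample carousel by its upright pins until the empty wide bay faces the loading chute, then set the loose jar sled on the chute and push it along the chute into that bay, under the bay's lips, until it is fully home. Leave the bay facing the chute, keep the jar upright throughout and do not disturb the other things on the bench.

Things in the scene. Friction and masses are not known exactly. Their poses are not given: they have to be found in the camera images.
- stand: Fixed stand of the carousel: a low grey bearing plate with the loading chute on one side and the reading-head arch on the other. Origin on the carousel's vertical axis at bench level, z up; the chute lies along its -y, the arch along its +y. A fixed tank with a rim, up to 0.36 m high, stands beyond it to the left, from x = 0.73, y = 0.10 to 0.48: keep gripper and wrist clear of it.
- chute_centre (a point): Fixed point in the middle of the chute's floor (21 mm above the bench), 184 mm from the axis along the stand's -y. The chute is a straight aluminium track, 136 to 228 mm from the axis, open at both ends and above, between two side rails 78 mm apart inside, 8 mm thick, 10 mm higher than the floor; it has no lips.
- arch (a point): Fixed point under the reading-head arch, 86 mm from the axis along the stand's +y, 94 mm above the bench. The arch's beam is 26 mm wide and runs from a column (149 to 171 mm from the axis) inwards to 36 mm from the axis; underside 94 mm (a small window reaches down to 90 mm), top 112 mm above the bench. It does not turn.
- carousel (a joint): Rotor angle about the stand's z in rad, counter-clockwise from above positive, turns endlessly; it reads 0 (or a full turn) when the empty wide bay faces the chute squarely. It stays where left (friction about 0.14 N m). The rotor is a grey deck, radius 132 mm, top 20 mm above the bench, with four bays at right angles and four pins between them.
- hub (a point): Centre of the deck's top, on the axis. Counter-clockwise from the empty wide bay come: an empty narrow bay (channel 52 mm), a wide bay that already holds a sled with jar (top 85 mm above the bench), an empty narrow bay (52 mm). A dark hub of radius 26 mm stands 22 mm above the deck.
- pin (a point): Centre of the top of one of the four upright pins, round, 14 mm thick, from the deck to 70 mm above the bench, 110 mm from the axis, halfway between neighbouring bays. This one is 45 degrees counter-clockwise from the empty wide bay; the others follow at 135, 225 and 315 degrees. All turn with the carousel and serve to push it round.
- bay_mouth (a point): Point on the deck (20 mm above the bench) in the middle of the outer mouth of the empty wide bay, 126 mm from the axis; turns with the carousel. The bay's channel is 74 mm wide between 6 mm walls whose lips overhang it by 6 mm each side (62 mm between lips; underside of lips 11 mm, top 15 mm above the deck).
- station (a point): Fixed point on the stand where bay_mouth lies when the bay faces the chute squarely, 126 mm from the axis, 20 mm above the bench.
- bay_home (a point): Point on the deck in the empty wide bay, 86 mm from the axis, where the sled's origin lies when fully home against the stop wall (44 mm from the axis, 15 mm high); turns with the carousel.
- sled: Loose jar sled, 0.2 to 0.4 kg, on the bench far right or far left. Origin at the centre of its underside, z up. Aluminium foot plate 84 (x) by 70 (y) by 8 mm, corners rounded to 10 mm; on its middle a square grey cup 52 x 52 mm, 8 to 48 mm above the underside, holding a fixed violet jar (white lid, top at 65 mm). Same fore and aft; its 84 mm length goes along the chute and bay.
- carton: Bystander: white relay box 75 x 90 x 50 mm, loose; stands at the other side from the sled. Origin at the centre of its underside.
- beaker: Bystander: small glass beaker, 56 mm across, 70 mm high, loose. Origin at the centre of its underside.
- reagent_bottle: Bystander: white plastic reagent bottle, 56 mm across, 113 mm high, loose; it stands close to one end of the sled (92 to 105 mm between their origins, roughly along the sled's x), so a gripper body laid along the sled's length would strike it. Origin at the centre of its underside.
- tape_roll: Bystander: roll of tape lying flat, 90 mm across, 19 mm high, loose. Origin at the centre of its underside.

How it is judged:
By the outcome, as a careful person would: the job done as asked, in the order asked, and still so for the second after the job is handed in, with the robot touching nothing.
It also fails if it takes over 72 s, if anything falls off the work surface, if the arm or the gripper's body presses on something with over 40 N, if the wrist force passes 120 N, or if a joint passes its speed limit or range.

## Working session

There is one attempt and no reset: what is moved stays moved. The work goes in short steps, Python scripts to look and compute and a tool call to move; the robot and the scene stay as the last step left them, time stands still between calls to the robot, and variables do not carry over. Pictures are saved under pics/ and viewed, at most 14 in all, crops included, and the job is handed in when it is done.

Besides the shell and the picture viewer there is one more tool, called after "Request:" as name(argument=value, ...), one argument or row to a line, values as JSON. move_arm: Moves the arm, as the interface text tells. Its arguments: {"type":"object","properties":{"claw":{"type":"array","items":{"type":"number"}},"dp":{"type":"array","items":{"type":"array","items":{"type":"number"}}},"delta_rot":{"type":"array","items":{"type":"array","items":{"type":"number"}}}},"required":["claw","dp","delta_rot"]}

```bash
mkdir -p pics; cat > h.py <<'E'
import numpy as np, cv2
from station import robot, camera, calibration
def K(c):
    f=240/np.tan(np.radians(c["fov_y"])/2); return np.array([[f,0,c["cx"]],[0,f,c["cy"]],[0,0,1]])
def ray(c,u,v,z):
    R=cv2.Rodrigues(np.array(c["rvec"],float))[0]; t=np.array(c["tvec"],float).ravel()
    o=-R.T@t; d=R.T@np.linalg.inv(K(c))@np.array([u,v,1.]); return o+d*(z-o[2])/d[2]
def proj(c,p):
    return cv2.projectPoints(np.array(p,float).reshape(-1,1,3),np.array(c["rvec"],float),np.array(c["tvec"],float),K(c),None)[0].reshape(-1,2)
def snap(n,f):
    c=calibration(n); im=camera(n); cv2.imwrite(f"pics/{f}.png",im[:,:,::-1]); return c,im
E
python3 - <<'E'
from h import *
for n in("top","scene"):
    c,im=snap(n,n+"0"); R=cv2.Rodrigues(np.array(c["rvec"],float))[0]; print(n,c, -R.T@np.array(c["tvec"]).ravel())
print(robot.get_state())
E
```

```text
top {'fov_y': 46.96159038744378, 'cx': 325.8866951076937, 'cy': 244.73618330845244, 'rvec': array([ 2.17215747, -2.13689852,  0.10296902]), 'tvec': array([0.00613114, 0.515453  , 1.51738299])} [ 0.34056104 -0.01446952  1.56588293]
scene {'fov_y': 56.46846546787284, 'cx': 312.4465519217317, 'cy': 243.10836308279292, 'rvec': array([ 2.16588195, -1.11118983,  0.4341785 ]), 'tvec': array([-0.31913161,  0.36453179,  1.09890751])} [-0.20490187 -0.54644773  1.04963624]
{'clock': 0.1, 'joint_pos': array([ 1.12489355e+00,  1.58964818e-01,  1.59811133e+00,  3.30802369e-06,
        1.38621354e+00, -2.10138931e-01]), 'qvel': array([-0.00128206, -0.00144977, -0.00216407, -0.00083319, -0.00032727,
       -0.00156787]), 'joint_torque': array([-3.54307085e-04, -3.96986389e+01, -3.32340038e+01, -1.88923855e-04,
        4.12523135e-03,  1.93888144e-05]), 'tool_pos': array([0.1341131 , 0.55858119, 0.23042476]), 'eef_rot': array([-3.69416037e-01, -3.11924279e+00,  2.52148460e-03]), 'contact_force': array([-0.15911876, -0.53842796,  0.36177884]), 'moment': array([ 0.00546378,  0.02135163, -0.01887233]), 'grasp_force': 0.0, 'grip_width': 0.08528956296753713}
```

View pics/top0.png

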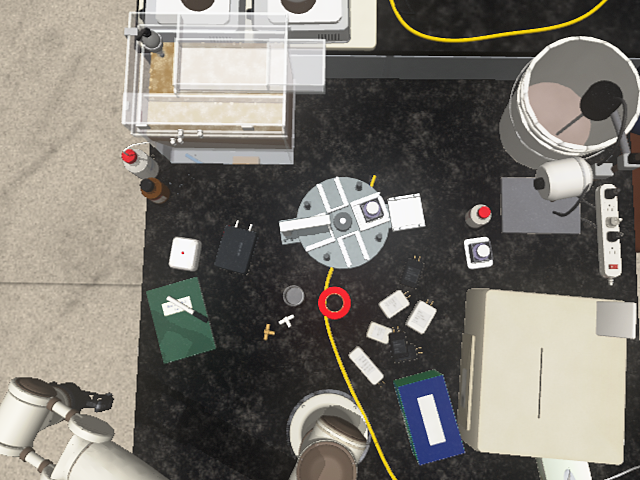

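View pics/scene0.png

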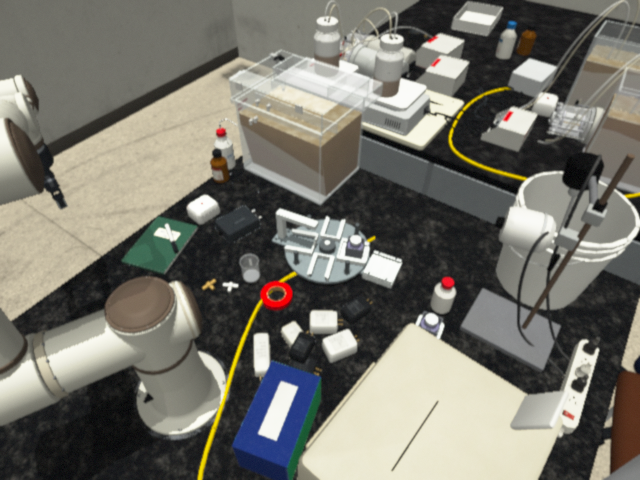

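The top view shows the hub at about (343,222), the chute to the right at (406,212), the arch to the left at (305,230) and the filled bay near the chute side (372,209). The sled is at (479,252) and the bottle at (480,215). I'll enlarge both areas.

```bash
python3 - <<'E'
from h import *
im=cv2.imread("pics/top0.png")
a=cv2.resize(im[170:280,270:430],None,fx=5,fy=5,interpolation=cv2.INTER_CUBIC)[:, :800]
cv2.imwrite("pics/a.png",a)
b=cv2.resize(im[195:275,440:520],None,fx=7,fy=7,interpolation=cv2.INTER_CUBIC); cv2.imwrite("pics/b.png",b)
E
```

```text
(no output)
```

View pics/a.png

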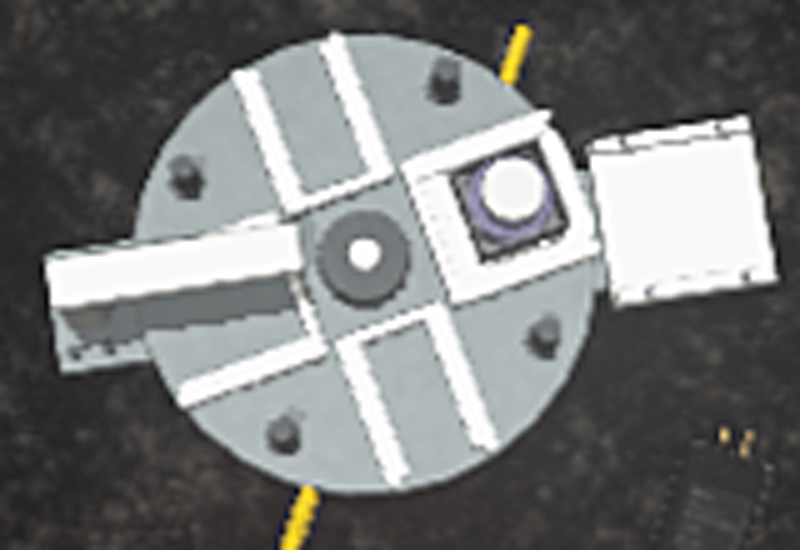

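View pics/b.png

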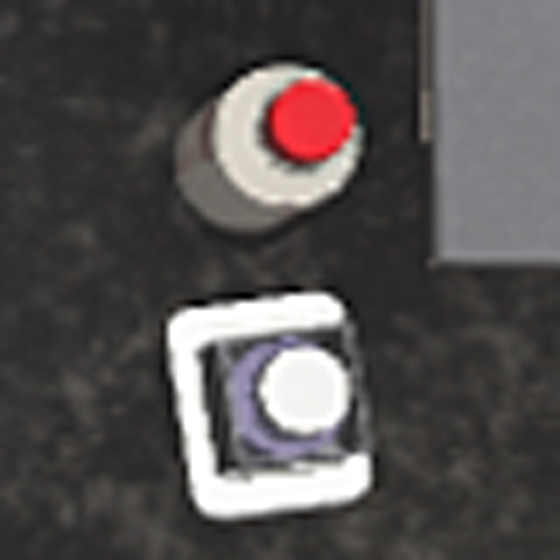

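Crop a: chute corners at about (590,142), (748,118), (778,280), (617,303). The filled bay's axis is about 12° counter-clockwise of the chute, with pins between the bays. Crop b: the sled's foot is nearly upright in the image, its long side vertical, with the bottle beyond its upper end.

```bash
python3 - <<'E'
from h import *
c=calibration("top"); np.set_printoptions(precision=4,suppress=True)
A=lambda x,y,z: ray(c,270+(x-2)/5,170+(y-2)/5,z)[:2]
B=lambda x,y,z: ray(c,440+(x-3)/7,195+(y-3)/7,z)[:2]
ch=[A(*p,.031) for p in((590,142),(748,118),(778,280),(617,303))]
print("chute",ch)
d=(ch[1]-ch[0])+(ch[2]-ch[3]); th=np.degrees(np.arctan2(d[1],d[0])); cc=np.mean(ch,0); d/=np.linalg.norm(d)
print("dir",th,"ctr",cc,"len",[np.linalg.norm(ch[i]-ch[i-1]) for i in range(4)],"axis from chute",cc-d*.182)
print("hub",A(363,257,.042))
# deck ellipse
im=cv2.imread("pics/top0.png")
print("deckpts", [A(*p,.020) for p in((135,255),(365,33),(365,492))])
pts=np.array([A(*p,.020) for p in((135,230),(160,140),(385,33),(480,62),(560,420),(480,475),(365,492),(240,455),(290,45))])
s=np.linalg.lstsq(np.c_[2*pts,np.ones(len(pts))],(pts**2).sum(1),rcond=None)[0]; print("deck ctr",s[:2],np.sqrt(s[2]+s[0]**2+s[1]**2))
for p in((448,70),(188,166),(547,330),(286,428)):
    q=A(*p,.07)-s[:2]; print("pin",A(*p,.07),np.hypot(*q),np.degrees(np.arctan2(q[1],q[0]))-th)
sl=[B(*p,.006) for p in((168,308),(345,293),(373,503),(200,520))]; print("sled foot",np.mean(sl,0),[np.linalg.norm(sl[i]-sl[i-1]) for i in range(4)])
e=(sl[0]+sl[1]-sl[2]-sl[3]); print("sled ang",np.degrees(np.arctan2(e[1],e[0])),"lid",B(304,390,.065),"bottlecap",B(312,120,.113))
R=cv2.Rodrigues(robot.get_state()["eef_rot"])[0]; print(R)
E
```

```text
chute [array([ 0.6503, -0.1571]), array([ 0.6653, -0.2459]), array([ 0.5733, -0.2625]), array([ 0.5589, -0.1726])]
dir -80.68049229221772 ctr [ 0.612  -0.2096] len [np.float64(0.09270260811650535), np.float64(0.09008904616655393), np.float64(0.09352164445726274), np.float64(0.0910379636264622)] axis from chute [ 0.5825 -0.03  ]
hub [ 0.5812 -0.03  ]
deckpts [array([0.5839, 0.0989]), array([ 0.714 , -0.0296]), array([ 0.4515, -0.0332])]
deck ctr [ 0.5816 -0.0344] 0.1341596723402811
pin [ 0.6817 -0.0751] 0.10811007430091155 58.53067916953646
pin [0.626  0.0672] 0.11085041118340963 147.08598054894398
pin [ 0.538  -0.1306] 0.1056397254151443 -33.718746723031046
pin [0.4821 0.0108] 0.10930882893021704 236.26434501460272
sled foot [ 0.5024 -0.416 ] [np.float64(0.08658983724914107), np.float64(0.07175677653553295), np.float64(0.08557454027972837), np.float64(0.06980773899977015)]
sled ang 7.25479189836803 lid [ 0.5026 -0.4135] bottlecap [ 0.6004 -0.4053]
[[-0.9723  0.2336 -0.0007]
 [ 0.2336  0.9723 -0.0015]
 [ 0.0004 -0.0017 -1.    ]]
```

Request:
move_arm(
  claw=[1,1,1,1,0.8,0.6,0.4,0.4],
  dp=[
    [0.025,-0.043,-0.004],
    [0.025,-0.043,-0.004],
    [0.025,-0.043,-0.004],
    [0.025,-0.043,-0.004],
    [0.025,-0.043,-0.004],
    [0.025,-0.043,-0.004],
    [0.025,-0.043,-0.004],
    [0.025,-0.043,-0.004],
  ],
  delta_rot=[
    [0,0,-6.3],
    [0,0,-6.3],
    [0,0,-6.3],
    [0,0,-6.3],
    [0,0,-6.3],
    [0,0,-6.3],
    [0,0,-6.3],
    [0,0,-6.3],
  ],
)

```text
clock: 1.1
tool_pos: [0.3347, 0.2136, 0.1989]
eef_rot: [-1.667, -2.663, -0.0]
contact_force: [1.2, 0.0, -0.1]
grip_width: 0.0341
grasp_force: 0.0
```

Request:
move_arm(
  claw=[0.4,0.4,0.4,0.4,0.4,0.4,0.4,0.4],
  dp=[
    [0.025,-0.043,-0.004],
    [0.025,-0.043,-0.004],
    [0.025,-0.043,-0.004],
    [0.025,-0.043,-0.004],
    [0.025,-0.043,-0.004],
    [0.025,-0.043,-0.004],
    [0.025,-0.043,-0.004],
    [0.025,-0.043,-0.004],
  ],
  delta_rot=[
    [0,0,-6.3],
    [0,0,-6.3],
    [0,0,-6.3],
    [0,0,-6.3],
    [0,0,-6.3],
    [0,0,-6.3],
    [0,0,-6.3],
    [0,0,-6.3],
  ],
)

```text
clock: 2.1
tool_pos: [0.5347, -0.1303, 0.1667]
eef_rot: [-2.642, -1.698, 0.0]
contact_force: [0.2, 0.1, 0.9]
grip_width: 0.034
grasp_force: 0.0
```

```bash
python3 - <<'E'
from h import *
c,im=snap("wrist","w1"); s=robot.get_state(); print(s["tool_pos"],s["grip_width"],np.degrees(s["joint_pos"])); R=cv2.Rodrigues(s["eef_rot"])[0]; print(np.degrees(np.arctan2(R[1,1],R[0,1])),R[:,2])
R=cv2.Rodrigues(c["rvec"])[0]; print(-R.T@c["tvec"],R[2])
E
```

```text
[ 0.53665959 -0.13555314  0.16623334] 0.034300387752042784 [-26.60889177   9.16175449  99.00306914  -0.14373082  71.68647829
  -1.65597886]
-24.90774963072736 [ 0.00125455 -0.00329211 -0.99999379]
[ 0.56961755 -0.05286379  0.30786443] [-0.13665742 -0.2972678  -0.94496381]
```

View pics/w1.png

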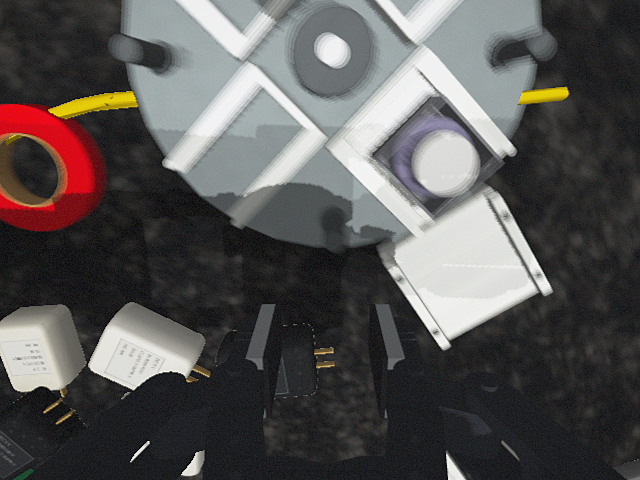

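The image is blurred by motion. The near pin is at about (333,215), the hub at (332,50) and the chute at (468,265). I'll take a settled picture and measure from that.

```bash
python3 - <<'E'
from h import *
camera("wrist"); c,im=snap("wrist","w2"); s=robot.get_state(); print(s["tool_pos"],s["qvel"].max())
print(proj(c,[[.537,-.132,.07],[.582,-.032,.042],[.612,-.2096,.021]]))
g=cv2.cvtColor(im,cv2.COLOR_RGB2GRAY)
o=cv2.resize(im[0:360,100:580],(800,600))
cv2.imwrite("pics/w2c.png",o[:,:,::-1])
E
```

```text
[ 0.53438392 -0.13051366  0.16633411] 0.04688958647779439
[[327.80563503 240.66042132]
 [326.96254648  48.3308966 ]
 [460.78941494 268.45889038]]
```

View pics/w2c.png

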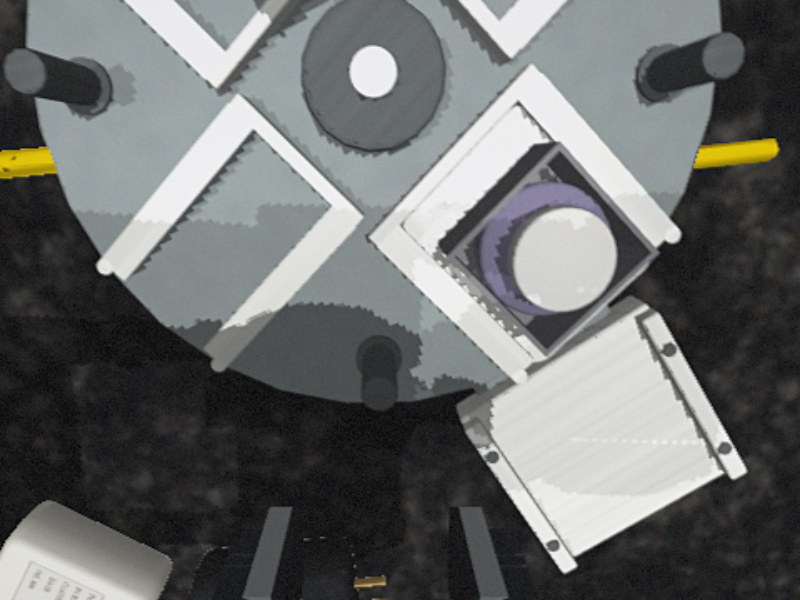

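The sharp crop shows the near pin's top at (380,392), the left pin at (26,72) and the right pin at (723,55). The hub is at (373,73), and the chute corners are at about (460,407), (636,300), (745,470) and (570,570).

```bash
cat > m.py <<'E'
from h import *
np.set_printoptions(precision=4,suppress=True)
E
python3 - <<'E'
from m import *
c=calibration("wrist")
A=lambda x,y,z: ray(c,100+x*.6,y*.6,z)[:2]
hub=A(373,75,.042); print("hub",hub)
P=[A(*p,.07) for p in((380,392),(26,72),(723,55))]; print("pins",P,"mid",(P[1]+P[2])/2)
ch=[A(*p,.031) for p in((460,407),(636,300),(745,470),(572,570))]
d=ch[2]+ch[3]-ch[0]-ch[1]; print("chute",np.mean(ch,0),np.degrees(np.arctan2(d[1],d[0])),[np.linalg.norm(ch[i]-ch[i-1]) for i in range(4)])
# chute side-rail directions
for a,b in((0,3),(1,2)): e=ch[b]-ch[a]; print(np.degrees(np.arctan2(e[1],e[0])))
ax=(P[1]+P[2])/2
for p in P: q=p-ax; print(np.hypot(*q),np.degrees(np.arctan2(q[1],q[0])))
E
```

```text
hub [ 0.5797 -0.0271]
pins [array([ 0.5375, -0.1265]), array([0.4797, 0.0159]), array([ 0.6801, -0.0696])] mid [ 0.5799 -0.0268]
chute [ 0.6113 -0.1993] -78.53578647564031 [np.float64(0.09768975633088209), np.float64(0.08325441448504727), np.float64(0.09478524175068541), np.float64(0.08777132130636206)]
-79.87855530157165
-77.15186315232079
0.10832653965661505 -113.042649670464
0.10891560861744645 156.88536362499946
0.10891560861744655 -23.114636375000536
```

Request:
move_arm(
  claw=[0.4,0.4,0.4,0.4,0.4,0.35,0.3,0.3],
  dp=[
    [0.003,0.001,-0.025],
    [0,0,-0.025],
    [0,0,-0.025],
    [0,0,-0.025],
    [0,0,-0.023],
    [0,0,0],
    [0,0,0],
    [0,0,0],
  ],
  delta_rot=[
    [0,0,0],
    [0,0,0],
    [0,0,0],
    [0,0,0],
    [0,0,0],
    [0,0,0],
    [0,0,0],
    [0,0,0],
  ],
)

```text
clock: 3.25
tool_pos: [0.5382, -0.1281, 0.0457]
eef_rot: [2.637, 1.703, 0.002]
contact_force: [-0.4, -0.5, 0.7]
grip_width: 0.0257
grasp_force: 0.0
```

```bash
python3 - <<'E'
from m import *
print(robot.get_state()["tool_pos"])
ax=np.array([.581,-.0295]); a=np.radians(-113.5+np.linspace(0,168,29)); p=ax+.110*np.c_[np.cos(a),np.sin(a)]
print(np.round(np.diff(p,axis=0),3).tolist(), p[0],p[-1])
E
```

```text
[ 0.5382 -0.1281  0.0457]
[[0.011, -0.004], [0.011, -0.003], [0.011, -0.002], [0.012, -0.001], [0.011, 0.001], [0.011, 0.002], [0.011, 0.003], [0.011, 0.004], [0.01, 0.005], [0.01, 0.006], [0.009, 0.007], [0.008, 0.008], [0.007, 0.009], [0.006, 0.01], [0.005, 0.01], [0.004, 0.011], [0.003, 0.011], [0.002, 0.011], [0.001, 0.012], [-0.001, 0.011], [-0.002, 0.011], [-0.003, 0.011], [-0.004, 0.011], [-0.005, 0.01], [-0.006, 0.01], [-0.007, 0.009], [-0.008, 0.008], [-0.009, 0.007]] [ 0.5371 -0.1304] [0.6449 0.0601]
```

Request:
move_arm(
  claw=[0.3,0.3,0.3,0.3,0.3,0.3,0.3,0.3],
  dp=[
    [0.011,-0.004,0],
    [0.011,-0.003,0],
    [0.011,-0.002,0],
    [0.012,-0.001,0],
    [0.011,0.001,0],
    [0.011,0.002,0],
    [0.011,0.003,0],
    [0.011,0.004,0],
  ],
  delta_rot=[
    [0,0,6],
    [0,0,6],
    [0,0,6],
    [0,0,6],
    [0,0,6],
    [0,0,6],
    [0,0,6],
    [0,0,6],
  ],
)

```text
clock: 4.25
tool_pos: [0.6266, -0.1282, 0.045]
eef_rot: [1.714, 2.633, -0.001]
contact_force: [-2.0, 0.2, 1.3]
grip_width: 0.0256
grasp_force: 0.7
```

```bash
python3 - <<'E'
from m import *
c,im=snap("top","t1"); cv2.imwrite("pics/t1c.png",cv2.resize(im[170:280,270:430,::-1],None,fx=5,fy=5,interpolation=cv2.INTER_CUBIC)); print(robot.get_state()["tool_pos"],robot.get_state()["contact_force"])
E
```

```text
[ 0.6279 -0.1276  0.0453] [-0.5207 -0.4438  1.1771]
```

View pics/t1c.png

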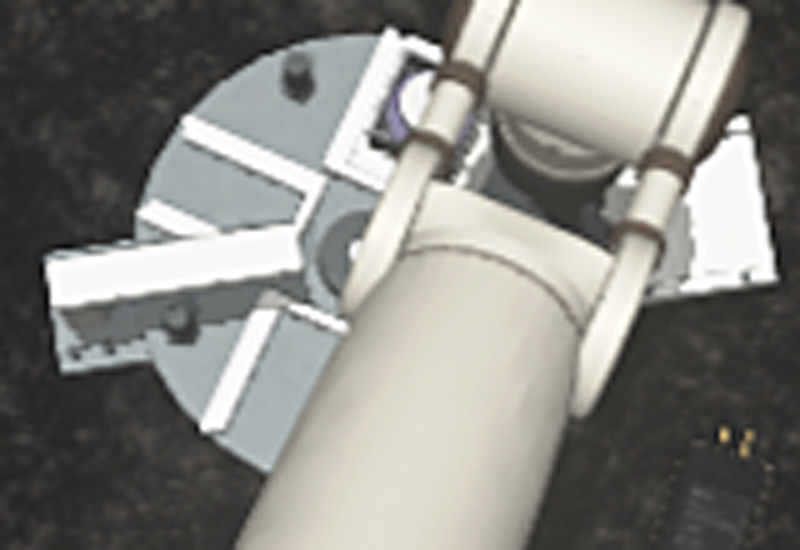

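The carousel is turning: the filled bay has gone round to (420,110) and a pin is now at (298,75). I'll continue.

Request:
move_arm(
  claw=[0.3,0.3,0.3,0.3,0.3,0.3,0.3,0.3],
  dp=[
    [0.01,0.005,0],
    [0.01,0.006,0],
    [0.009,0.007,0],
    [0.008,0.008,0],
    [0.007,0.009,0],
    [0.006,0.01,0],
    [0.005,0.01,0],
    [0.004,0.011,0],
  ],
  delta_rot=[
    [0,0,6],
    [0,0,6],
    [0,0,6],
    [0,0,6],
    [0,0,6],
    [0,0,6],
    [0,0,6],
    [0,0,6],
  ],
)

```text
clock: 5.3
tool_pos: [0.6856, -0.0623, 0.045]
eef_rot: [0.497, 3.101, -0.001]
contact_force: [-1.2, -0.9, -0.8]
grip_width: 0.026
grasp_force: 0.8
```

Request:
move_arm(
  claw=[0.3,0.3,0.3,0.3,0.3,0.3,0.3,0.3],
  dp=[
    [0.003,0.011,0],
    [0.002,0.011,0],
    [0.001,0.012,0],
    [-0.001,0.011,0],
    [-0.002,0.011,0],
    [-0.003,0.011,0],
    [-0.004,0.011,0],
    [-0.005,0.01,0],
  ],
  delta_rot=[
    [0,0,6],
    [0,0,6],
    [0,0,6],
    [0,0,6],
    [0,0,6],
    [0,0,6],
    [0,0,6],
    [0,0,6],
  ],
)

```text
clock: 6.3
tool_pos: [0.6765, 0.0258, 0.0451]
eef_rot: [-0.808, 3.035, -0.002]
contact_force: [-0.1, -2.0, 0.2]
grip_width: 0.0255
grasp_force: 0.7
```

```bash
python3 - <<'E'
from m import *
s=robot.get_state(); print(s["tool_pos"],np.degrees(s["joint_pos"]),s["contact_force"])
R=cv2.Rodrigues(s["eef_rot"])[0]; print(np.degrees(np.arctan2(R[1,1],R[0,1])))
q=s["tool_pos"][:2]-[.581,-.0295]; print(np.hypot(*q),np.degrees(np.arctan2(q[1],q[0])))
E
```

```text
[0.6765 0.0258 0.0451] [  -7.9989   34.3522   81.0721   -0.0494   64.5124 -127.7745] [-0.12   -2.0353  0.1699]
119.79680449864647
0.11030708219610855 30.07714165802181
```

Request:
move_arm(
  claw=[0.3,0.3,0.3,0.3,0.0,0.0,0.0,0.0],
  dp=[
    [-0.006,0.01,0],
    [-0.007,0.009,0],
    [-0.008,0.008,0],
    [-0.009,0.007,0],
    [0,0,0],
    [0,0,0],
    [0,0,0],
    [0,0,0],
  ],
  delta_rot=[
    [0,0,6],
    [0,0,6],
    [0,0,6],
    [0,0,6],
    [0,0,0],
    [0,0,0],
    [0,0,0],
    [0,0,0],
  ],
)

```text
clock: 7.3
tool_pos: [0.647, 0.0599, 0.0452]
eef_rot: [-1.416, 2.803, -0.0]
contact_force: [-2.1, 0.6, 5.4]
grip_width: 0.0119
grasp_force: 58.9
```

```bash
python3 - <<'E'
from m import *
s=robot.get_state(); print(s["tool_pos"],s["grip_width"],s["contact_force"])
q=s["tool_pos"][:2]-[.581,-.0295]; print(np.hypot(*q),np.degrees(np.arctan2(q[1],q[0])))
c,im=snap("top","t2")
E
```

```text
[0.647  0.0599 0.0452] 0.011899356822126476 [-2.0637  0.6422  5.401 ]
0.11116123008520967 53.56371101927823
```

Request:
move_arm(
  claw=[0.4,0.4,0.4,0.4,0.6,0.8,0.9,0.9],
  dp=[
    [0,0,0],
    [0,0,0],
    [0,0,0.04],
    [0,0,0.05],
    [0,0,0.05],
    [-0.013,-0.043,0.015],
    [-0.013,-0.043,0],
    [-0.013,-0.043,0],
  ],
  delta_rot=[
    [0,0,0],
    [0,0,0],
    [0,0,0],
    [0,0,0],
    [0,0,0],
    [0,0,-4.2],
    [0,0,-4.2],
    [0,0,-4.2],
  ],
)

```text
clock: 8.35
tool_pos: [0.607, -0.0703, 0.1995]
eef_rot: [-1.099, 2.943, -0.001]
contact_force: [-0.4, -0.3, 0.4]
grip_width: 0.0774
grasp_force: 0.0
```

Request:
move_arm(
  claw=[0.9,0.9,0.9,0.9,0.9,0.9,0.9,0.9],
  dp=[
    [-0.013,-0.043,0],
    [-0.013,-0.043,0],
    [-0.013,-0.043,0],
    [-0.013,-0.043,0],
    [-0.013,-0.043,0],
    [-0.013,-0.043,0],
    [-0.013,-0.043,0],
    [-0.013,-0.043,0],
  ],
  delta_rot=[
    [0,0,-4.2],
    [0,0,-4.2],
    [0,0,-4.2],
    [0,0,-4.2],
    [0,0,-4.2],
    [0,0,-4.2],
    [0,0,-4.2],
    [0,0,-4.2],
  ],
)

```text
clock: 9.35
tool_pos: [0.5027, -0.4145, 0.199]
eef_rot: [0.201, -3.135, 0.0]
contact_force: [-0.1, 0.3, -0.4]
grip_width: 0.077
grasp_force: 0.0
```

```bash
python3 - <<'E'
from m import *
for i in range(5): camera("wrist")
c,im=snap("wrist","w3"); s=robot.get_state(); print(s["tool_pos"],s["grip_width"]); R=cv2.Rodrigues(s["eef_rot"])[0]; print(np.degrees(np.arctan2(R[1,1],R[0,1])))
ct,t=snap("top","t3")
print(proj(c,[[.5025,-.415,.065],[.612,-.205,.021]]), proj(ct,[[.5025,-.415,.065]]))
a=cv2.resize(t[170:280,270:430],(800,550),interpolation=cv2.INTER_CUBIC)
b=cv2.resize(im,(800,600))
cv2.imwrite("pics/t3w.png",np.hstack([cv2.resize(a,(400,275)),]).copy()[:,:,::-1])
m=np.zeros((600,800,3),np.uint8); m[:300,:400]=cv2.resize(im,(400,300)); m[:300,400:]=0
m[:,:]=0; m[:480,:]=cv2.resize(t[172:268,270:430],(800,480),interpolation=cv2.INTER_CUBIC); 
cv2.imwrite("pics/t3c.png",m[:,:,::-1])
E
```

```text
[ 0.5037 -0.412   0.199 ] 0.07679846360810577
97.55407062586923
[[319.8384 222.7926]
 [535.087  352.7887]] [[483.5631 250.3397]]
```

View pics/t3c.png

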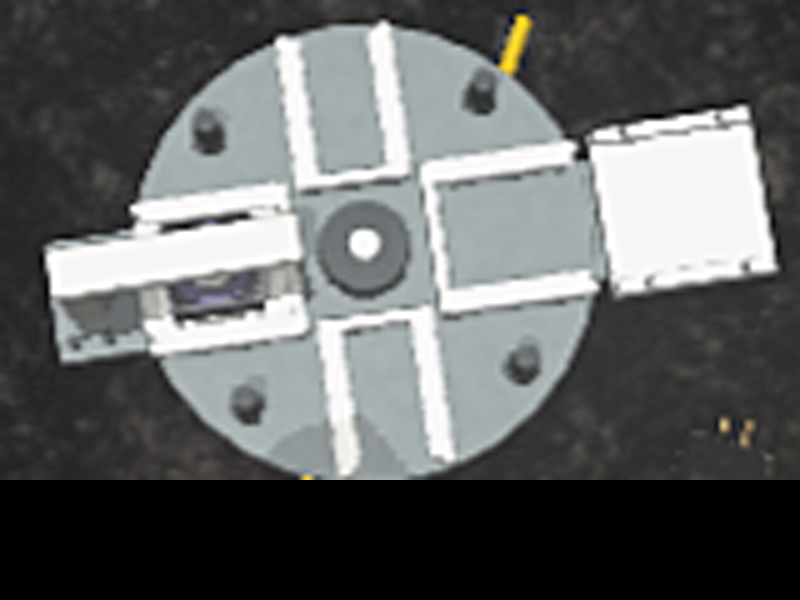

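View pics/w3.png

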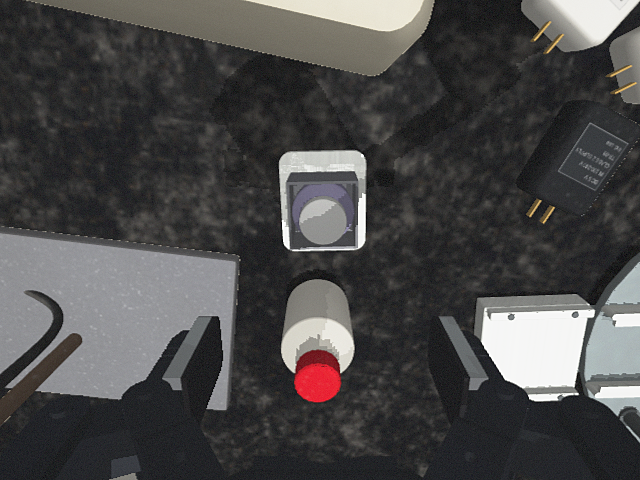

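The top view shows the empty bay almost facing the chute, with its walls about 1.5–2° clockwise of the chute rails. The wrist view shows the sled's foot corners at about (279,152), (366,150), (365,250) and (282,250). I'll measure the sled, then go back and trim the carousel.

Request:
move_arm(
  claw=[0.6,0.4,0.4,0.4,0.4,0.4,0.4,0.4],
  dp=[
    [0.016,0.043,0],
    [0.016,0.043,0],
    [0.016,0.043,0],
    [0.016,0.043,0],
    [0.016,0.043,0],
    [0.016,0.043,0],
    [0,0,0],
    [0,0,0],
  ],
  delta_rot=[
    [0,0,0],
    [0,0,0],
    [0,0,0],
    [0,0,0],
    [0,0,0],
    [0,0,0],
    [0,0,0],
    [0,0,0],
  ],
)

```text
clock: 10.7
tool_pos: [0.5993, -0.1545, 0.1994]
eef_rot: [0.208, -3.135, 0.001]
contact_force: [0.3, -0.1, 0.1]
grip_width: 0.0342
grasp_force: 0.0
```

```bash
python3 - <<'E'
from m import *
camera("wrist");camera("wrist")
c,im=snap("wrist","w4"); s=robot.get_state(); print(s["tool_pos"])
cv2.imwrite("pics/w4c.png",cv2.resize(im[:,:,::-1],(800,600)))
np.save("c4.npy",c,allow_pickle=True)
E
```

```text
[ 0.599  -0.1558  0.1993]
```

View pics/w4c.png

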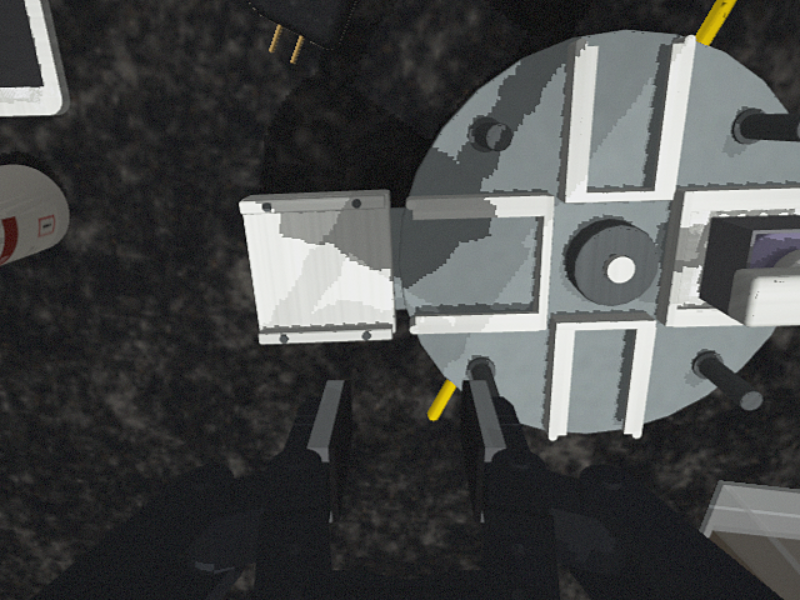

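The chute is on the left of the wrist view, rails from about (240,202) to (389,191) and (260,344) to (394,341). The bay walls run (408,197) to (552,196) and (410,332) to (547,330). A pin is at (498,136) and the opposite-side pin at (751,400).

```bash
python3 - <<'E'
from m import *
c=np.load("c4.npy",allow_pickle=True).item()
A=lambda x,y,z: ray(c,x*.8,y*.8,z)[:2]
def ang(p,q,z): d=A(*p,z)-A(*q,z); return np.degrees(np.arctan2(d[1],d[0]))
print("chute",ang((240,202),(389,191),.031),ang((260,344),(394,341),.031),ang((265,330),(393,326),.031))
print("bay",ang((408,197),(552,196),.035),ang((410,332),(547,330),.035),"stopwall",ang((553,196),(547,330),.035)+90)
ch=[A(*p,.031) for p in((240,202),(389,191),(260,344),(394,341))]; print("chute c",np.mean(ch,0),ch)
b=[A(*p,.035) for p in((552,196),(547,330))];m=[A(*p,.035) for p in((408,197),(410,332))];print("bay in/mouth",np.mean(b,0),np.mean(m,0))
print("hub",A(612,258,.042)); p1=A(498,136,.07);p2=A(751,400,.07); print("pins",p1,p2)
print("narrow", ang((655,320),(640,437),.035), ang((695,37),(675,200),.035),ang((573,37),(567,200),.035), ang((557,320),(551,437),.035))
d=p2-p1; print(np.degrees(np.arctan2(d[1],d[0])), np.linalg.norm(d))
E
python3 - <<'E'
from m import *
# edge-based: line segments in w4
im=cv2.imread("pics/w4.png"); c=np.load("c4.npy",allow_pickle=True).item()
g=cv2.cvtColor(im,cv2.COLOR_BGR2GRAY); L=cv2.createLineSegmentDetector().detect(g)[0][:,0]
for x1,y1,x2,y2 in L:
    if np.hypot(x2-x1,y2-y1)>55 and 180<x1<640 and y1<360:
        p,q=ray(c,x1,y1,.033),ray(c,x2,y2,.033); d=(p-q)[:2]; a=np.degrees(np.arctan2(d[1],d[0]))
        print(np.round([x1/.8,y1/.8,x2/.8,y2/.8]),round(a%90,2))
E
```

```text
chute -78.29913083014301 -81.07365678775174 -80.54052151793404
bay -82.0704464244946 -81.56463387281917 stopwall -79.72040163944067
chute c [ 0.6115 -0.2066] [array([ 0.5739, -0.2578]), array([ 0.5558, -0.1706]), array([ 0.665 , -0.2423]), array([ 0.6514, -0.1557])]
bay in/mouth [ 0.5874 -0.0677] [ 0.5997 -0.1528]
hub [ 0.5761 -0.034 ]
pins [ 0.5166 -0.1193] [0.6443 0.0583]
narrow -170.26650456147982 -169.78203383411866 -168.74898617087882 -169.72076449521413
54.2710727805212 0.2187100700200895
[242. 215. 259. 330.] 9.91
[641. 435. 656. 323.] 9.34
[410. 334. 545. 330.] 9.22
[556. 320. 548. 437.] 9.22
[672.  45. 654. 188.] 9.16
[282. 343. 365. 340.] 9.72
[322. 193. 238. 199.] 11.82
[636. 329. 624. 431.] 9.36
[538. 312. 416. 316.] 9.16
[798. 187. 687. 191.] 9.18
[574.  57. 564. 202.] 9.24
[673. 199. 696.  38.] 9.17
[568. 202. 673. 199.] 9.17
[684. 192. 673. 268.] 9.31
[654. 320. 557. 322.] 9.12
[566. 434. 574. 331.] 9.23
[586. 190. 598.  46.] 9.3
[552. 195. 409. 197.] 8.37
[390. 279. 389. 191.] 7.84
[390. 328. 260. 333.] 9.92
[666. 326. 740. 325.] 8.75
[547. 301. 554. 198.] 9.21
[413. 219. 488. 217.] 9.28
```

```bash
python3 - <<'E'
from m import *
c=np.load("c4.npy",allow_pickle=True).item()
sh=np.array([.5037,-.412])-[.599,-.1558]
A=lambda x,y,z: ray(c,x,y,z)[:2]+sh
f=[A(*p,.008) for p in((279,151),(366.5,150),(365.5,250.5),(282,250.5))]
print("foot",np.mean(f,0),[np.linalg.norm(f[i]-f[i-1]) for i in range(4)],"lid",A(323,221,.065))
im=cv2.imread("pics/w3.png");L=cv2.createLineSegmentDetector().detect(cv2.cvtColor(im,cv2.COLOR_BGR2GRAY))[0][:,0]
for x1,y1,x2,y2 in L:
    if np.hypot(x2-x1,y2-y1)>35 and 270<x1<375 and 140<y1<260:
        d=A(x1,y1,.008)-A(x2,y2,.008); print(np.round([x1,y1,x2,y2]),round(np.degrees(np.arctan2(d[1],d[0]))%90,2))
E
```

```text
foot [ 0.5026 -0.4124] [np.float64(0.0843684090891149), np.float64(0.06939099693285689), np.float64(0.0851771563338455), np.float64(0.07181826901340173)] lid [ 0.5014 -0.4125]
[278. 159. 283. 246.] 8.64
[365. 242. 366. 161.] 8.88
[294. 251. 354. 250.] 8.91
[289. 247. 286. 181.] 8.81
[289. 172. 354. 171.] 8.77
[361. 150. 287. 151.] 8.33
[357. 208. 356. 247.] 7.06
[356. 246. 299. 247.] 9.17
[356. 180. 288. 182.] 8.81
[293. 186. 293. 222.] 5.38
```

Request:
move_arm(
  claw=[0.5,0.7,0.9,0.9,0.9,0.9,0.9,0.9],
  dp=[
    [-0.016,-0.043,0],
    [-0.016,-0.043,0],
    [-0.016,-0.043,0],
    [-0.016,-0.043,0],
    [-0.016,-0.043,0],
    [-0.016,-0.043,0],
    [0,0,-0.025],
    [0,0,-0.025],
  ],
  delta_rot=[
    [0,0,1.2],
    [0,0,0],
    [0,0,0],
    [0,0,0],
    [0,0,0],
    [0,0,0],
    [0,0,0],
    [0,0,0],
  ],
)

```text
clock: 11.85
tool_pos: [0.5023, -0.4148, 0.1489]
eef_rot: [-0.233, 3.132, -0.001]
contact_force: [1.2, 0.4, -0.1]
grip_width: 0.0768
grasp_force: 0.0
```

Request:
move_arm(
  claw=[0.9,0.9,0.9,0.9,0.9,0.9,0.9,0.9],
  dp=[
    [0,0,-0.025],
    [0,0,-0.025],
    [0,0,-0.025],
    [0,0,-0.025],
    [0,0,-0.02],
    [0,0,-0.015],
    [0,0,0],
    [0,0,0],
  ],
  delta_rot=[
    [0,0,0],
    [0,0,0],
    [0,0,0],
    [0,0,0],
    [0,0,0],
    [0,0,0],
    [0,0,0],
    [0,0,0],
  ],
)

```text
clock: 12.85
tool_pos: [0.5039, -0.4136, 0.0153]
eef_rot: [-0.238, 3.132, -0.002]
contact_force: [0.6, -0.9, 1.3]
grip_width: 0.0769
grasp_force: 0.0
```

Request:
move_arm(
  claw=[0.5,0.4,0.4,0.4,0.4,0.4,0.4,0.4],
  dp=[
    [0,0,0],
    [0,0,0],
    [0,0,0],
    [0,0,0],
    [0,0,0],
    [0,0,0],
    [0,0,0],
    [0,0,0.01],
  ],
  delta_rot=[
    [0,0,0],
    [0,0,0],
    [0,0,0],
    [0,0,0],
    [0,0,0],
    [0,0,0],
    [0,0,0],
    [0,0,0],
  ],
)

```text
clock: 13.85
tool_pos: [0.5024, -0.4118, 0.0231]
eef_rot: [0.238, -3.131, -0.004]
contact_force: [-0.5, 0.6, -2.7]
grip_width: 0.0513
grasp_force: 64.6
```

```bash
python3 - <<'E'
from m import *
s=robot.get_state(); R=cv2.Rodrigues(s["eef_rot"])[0]; print(s["tool_pos"],s["grip_width"],s["contact_force"],np.degrees(np.arctan2(R[1,1],R[0,1])),R[:,2])
E
```

```text
[ 0.5024 -0.4118  0.0231] 0.0513057451669902 [-0.5224  0.6023 -2.6691] 98.68647134497262 [-0.0022  0.0026 -1.    ]
```

Request:
move_arm(
  claw=[0.4,0.4,0.4,0.4,0.4,0.4,0.4,0.4],
  dp=[
    [0,0,0.03],
    [0,0,0.035],
    [0,0,0.035],
    [0,0,0.032],
    [0.012,0.022,0],
    [0.012,0.022,0],
    [0.012,0.022,0],
    [0.012,0.022,0],
  ],
  delta_rot=[
    [0,0,0],
    [0,0,0],
    [0,0,0],
    [0,0,0],
    [0,0,-9.9],
    [0,0,-9.9],
    [0,0,-9.9],
    [0,0,-9.9],
  ],
)

```text
clock: 14.85
tool_pos: [0.551, -0.3235, 0.1555]
eef_rot: [-0.845, -3.024, -0.002]
contact_force: [-0.0, 0.2, -2.5]
grip_width: 0.0512
grasp_force: 64.5
```

Request:
move_arm(
  claw=[0.4,0.4,0.4,0.4,0.4,0.4,0.4,0.4],
  dp=[
    [0.012,0.022,0],
    [0.012,0.022,0],
    [0.012,0.022,0],
    [0.012,0.022,0],
    [0.012,0.022,0],
    [0,0,-0.03],
    [0,0,-0.03],
    [0,0,0],
  ],
  delta_rot=[
    [0,0,-9.9],
    [0,0,-9.9],
    [0,0,-9.9],
    [0,0,-9.9],
    [0,0,-9.7],
    [0,0,0],
    [0,0,0],
    [0,0,0],
  ],
)

```text
clock: 15.85
tool_pos: [0.6084, -0.2131, 0.0925]
eef_rot: [-2.018, -2.397, 0.002]
contact_force: [-0.4, 0.2, -3.0]
grip_width: 0.0508
grasp_force: 64.4
```

```bash
python3 - <<'E'
from m import *
camera("wrist");camera("wrist")
c,im=snap("wrist","w5"); np.save("c5.npy",c,allow_pickle=True)
s=robot.get_state(); R=cv2.Rodrigues(s["eef_rot"])[0]; print(s["tool_pos"],s["grip_width"],s["contact_force"],np.degrees(np.arctan2(R[1,1],R[0,1])),R[:,2])
L=cv2.createLineSegmentDetector().detect(cv2.cvtColor(im,cv2.COLOR_RGB2GRAY))[0][:,0]
for x1,y1,x2,y2 in L:
    if np.hypot(x2-x1,y2-y1)>60:
        p,q=ray(c,x1,y1,.033),ray(c,x2,y2,.033); d=(p-q)[:2]; print(np.round([x1,y1,x2,y2]),round(np.degrees(np.arctan2(d[1],d[0]))%90,2),p[:2])
E
```

```text
[ 0.612  -0.2154  0.0977] 0.051069229562458913 [ 1.1731  0.1126 -2.8003] 9.784643810431342 [ 0.0016 -0.0009 -1.    ]
[230.   1. 238. 143.] 9.27 [ 0.549  -0.0993]
[412. 309. 423. 172.] 9.67 [ 0.6635 -0.2335]
[416. 146. 428.   1.] 9.2 [ 0.6443 -0.1459]
[400.   1. 391. 138.] 9.2 [ 0.6222 -0.0866]
[263. 137. 258.   1.] 9.14 [ 0.5703 -0.1546]
[233. 228. 238. 298.] 9.3 [ 0.5608 -0.2032]
[258. 252. 379. 252.] 9.94 [ 0.575  -0.2143]
[513.  79. 556.  37.] 56.5 [ 0.6808 -0.1088]
[ 82.  -0. 117.  50.] 41.04 [ 0.485  -0.1101]
[500.  91. 553. 122.] 72.99 [ 0.6766 -0.115 ]
[386. 163. 281. 163.] 9.86 [ 0.6314 -0.1568]
[118.   0. 173.  25.] 76.47 [ 0.5007 -0.1075]
[237. 307. 214. 362.] 76.25 [ 0.5675 -0.2485]
[403. 399. 408. 339.] 9.51 [ 0.673  -0.2943]
[409. 300. 239. 300.] 10.08 [ 0.6608 -0.2281]
[404. 308. 400. 378.] 10.04 [ 0.6593 -0.2335]
[341. 212. 258. 212.] 9.92 [ 0.6142 -0.1853]
[259. 206. 374. 207.] 9.49 [ 0.5727 -0.1893]
[253. 431. 245. 308.] 9.88 [ 0.5864 -0.3335]
```

View pics/w5.png

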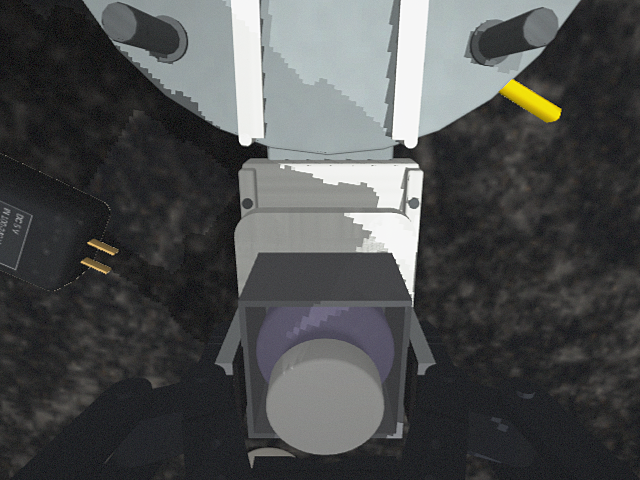

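The sled is held above the chute: cup front edge (239,300)–(409,300), chute rails at (239,172) and (423,172), bay walls straight ahead. I'll check the lateral offset.

```bash
python3 - <<'E'
from m import *
c=np.load("c5.npy",allow_pickle=True).item(); n=np.array([np.cos(np.radians(9.85)),np.sin(np.radians(9.85))]); t=np.array([n[1],-n[0]])
A=lambda x,y,z: ray(c,x,y,z)[:2]
for nm,a in dict(chute=[(239,172,.031),(423,172,.031)],baywalls=[(236,110,.035),(419,110,.035)],cup=[(239,300,.1315),(409.5,300,.1315)]).items():
    P=[A(*p) for p in a]; print(nm,[p@n for p in P],np.mean(P,0)@n, np.mean(P,0)@t)
print("tcp",np.array([.612,-.2154])@n, "axis",np.array([.5805,-.0305])@n,np.array([.5805,-.0305])@t)
print("foot front",A(325,207,.0915)@t,"chute inner end",A(331,160,.031)@t,A(331,163,.021)@t,"tcp t",np.array([.612,-.2154])@t)
E
```

```text
chute [np.float64(0.5222041022020525), np.float64(0.6145245108849733)] 0.5683643065435129 0.2672483590296157
baywalls [np.float64(0.5235994552148162), np.float64(0.6094263463695183)] 0.5665129007921673 0.23740769917499618
cup [np.float64(0.5406992359498233), np.float64(0.5896568527255421)] 0.5651780443376827 0.28651950285123223
tcp 0.5661301591454064 axis 0.5667252266026698 0.12935616541994663
foot front 0.2694839332889222 chute inner end 0.2612709414224464 0.2642852813583556 tcp t 0.316919237197739
```

Request:
move_arm(
  claw=[0.4,0.4,0.4,0.4,0.4,0.4,0.4,0.4],
  dp=[
    [0.002,0,-0.03],
    [0,0.001,-0.02],
    [0,0,-0.006],
    [0,0,-0.002],
    [0,0,-0.002],
    [0,0,0],
    [0,0,0],
    [0,0,0],
  ],
  delta_rot=[
    [0,0,0],
    [0,0,0],
    [0,0,0],
    [0,0,0],
    [0,0,0],
    [0,0,0],
    [0,0,0],
    [0,0,0],
  ],
)

```text
clock: 17.0
tool_pos: [0.6136, -0.2141, 0.0367]
eef_rot: [2.023, 2.402, 0.0]
contact_force: [-0.4, -0.1, -1.6]
grip_width: 0.0512
grasp_force: 64.7
```

```bash
python3 - <<'E'
from m import *
s=robot.get_state(); print(s["tool_pos"],s["contact_force"])
E
```

```text
[ 0.6136 -0.2141  0.0367] [-0.3845 -0.0728 -1.588 ]
```

Request:
move_arm(
  claw=[0.4,0.4,0.4,0.4,0.4,0.4,0.4,0.4],
  dp=[
    [0,0,-0.001],
    [-0.001,0.006,0],
    [-0.001,0.006,0],
    [-0.001,0.006,0],
    [-0.001,0.006,0],
    [-0.001,0.006,0],
    [-0.001,0.006,0],
    [-0.001,0.006,0],
  ],
  delta_rot=[
    [0,0,0],
    [0,0,0],
    [0,0,0],
    [0,0,0],
    [0,0,0],
    [0,0,0],
    [0,0,0],
    [0,0,0],
  ],
)

```text
clock: 18.0
tool_pos: [0.6074, -0.1728, 0.0367]
eef_rot: [2.021, 2.401, -0.001]
contact_force: [1.1, -4.7, 6.7]
grip_width: 0.0507
grasp_force: 65.6
```

```bash
python3 - <<'E'
from m import *
camera("wrist");c,im=snap("wrist","w6"); np.save("c6.npy",c,allow_pickle=True)
s=robot.get_state(); print(s["tool_pos"],s["contact_force"])
L=cv2.createLineSegmentDetector().detect(cv2.cvtColor(im,cv2.COLOR_RGB2GRAY))[0][:,0]
for x1,y1,x2,y2 in L:
    if np.hypot(x2-x1,y2-y1)>60:
        p,q=ray(c,x1,y1,.035),ray(c,x2,y2,.035); d=(p-q)[:2]; print(np.round([x1,y1,x2,y2]),round(np.degrees(np.arctan2(d[1],d[0]))%90,2))
E
```

```text
[ 0.6073 -0.1721  0.0367] [ 0.2947 -2.9518  6.468 ]
[432. 276. 457.  43.] 9.27
[418.  44. 401. 268.] 9.38
[258. 252. 391. 252.] 9.93
[189.  87. 195. 153.] 9.06
[306. 454. 401. 452.] 10.94
[238. 267. 223.  39.] 9.25
[447.   2. 638.   4.] 9.32
[224.  41. 417.  43.] 9.34
[609. 217. 556. 186.] 72.17
[531. 129. 603. 142.] 0.81
[113. 207. 182. 246.] 67.26
[456.  25. 187.  21.] 9.31
[540. 200. 600. 232.] 73.17
[242. 347. 247. 407.] 9.75
[409. 300. 326. 301.] 10.29
[349. 207. 252. 207.] 9.96
[343. 212. 256. 212.] 9.91
[404. 312. 396. 422.] 9.96
[253. 432. 245. 308.] 9.9
```

View pics/w6.png

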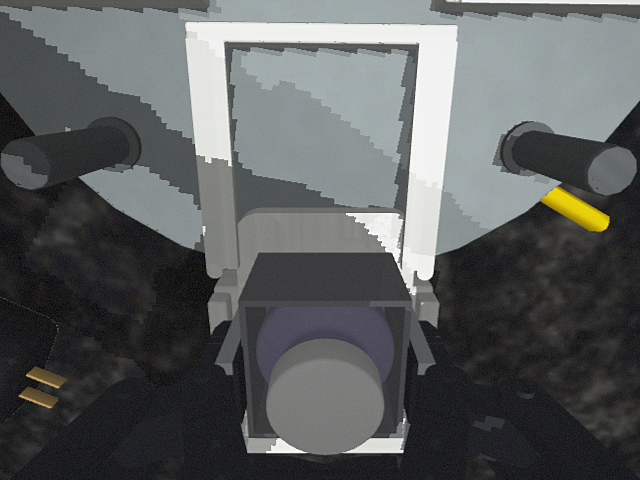

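The foot has entered the bay centrally between the walls, with its front edge at v≈207 under the lips at u≈238 and 401. I'll continue.

Request:
move_arm(
  claw=[0.4,0.4,0.4,0.4,0.4,0.4,0.4,0.4],
  dp=[
    [-0.001,0.006,0],
    [-0.001,0.006,0],
    [-0.001,0.006,0],
    [-0.001,0.006,0],
    [-0.001,0.006,0],
    [-0.001,0.006,0],
    [-0.001,0.006,0],
    [-0.001,0.006,0],
  ],
  delta_rot=[
    [0,0,0],
    [0,0,0],
    [0,0,0],
    [0,0,0],
    [0,0,0],
    [0,0,0],
    [0,0,0],
    [0,0,0],
  ],
)

```text
clock: 19.1
tool_pos: [0.599, -0.1245, 0.0363]
eef_rot: [2.021, 2.401, -0.001]
contact_force: [0.7, -3.3, 4.1]
grip_width: 0.0512
grasp_force: 65.4
```

Request:
move_arm(
  claw=[0.4,0.4,0.4,0.4,0.4,0.4,0.4,0.4],
  dp=[
    [0,0.002,0],
    [-0.001,0.002,0],
    [0,0.002,0],
    [0,0.002,0],
    [0,0,0],
    [0,0,0],
    [0,0,0],
    [0,0,0],
  ],
  delta_rot=[
    [0,0,0],
    [0,0,0],
    [0,0,0],
    [0,0,0],
    [0,0,0],
    [0,0,0],
    [0,0,0],
    [0,0,0],
  ],
)

```text
clock: 20.1
tool_pos: [0.5974, -0.1163, 0.0356]
eef_rot: [2.024, 2.403, -0.001]
contact_force: [-0.8, -3.3, 5.3]
grip_width: 0.0511
grasp_force: 65.6
```

```bash
python3 - <<'E'
from m import *
c,im=snap("wrist","w7"); np.save("c7.npy",c,allow_pickle=True)
s=robot.get_state(); print(s["tool_pos"],s["contact_force"]); d=s["tool_pos"][:2]-[.5805,-.0305]; print(np.hypot(*d))
L=cv2.createLineSegmentDetector().detect(cv2.cvtColor(im,cv2.COLOR_RGB2GRAY))[0][:,0]
for x1,y1,x2,y2 in L:
    if np.hypot(x2-x1,y2-y1)>60 and 150<x1<500:
        p,q=ray(c,x1,y1,.035),ray(c,x2,y2,.035); d=(p-q)[:2]; print(np.round([x1,y1,x2,y2]),round(np.degrees(np.arctan2(d[1],d[0]))%90,2))
E
```

```text
[ 0.5974 -0.1163  0.0357] [ 0.0929 -3.7547  6.7288]
0.08745609981954132
[464.  18. 638.  21.] 9.14
[258. 252. 391. 252.] 9.86
[450. 148. 464.  19.] 9.1
[183.  16. 195. 146.] 9.16
[434. 283. 441. 216.] 9.17
[449.   0. 431. 183.] 9.17
[193. 146.   1. 143.] 8.92
[441. 201. 316. 200.] 8.99
[212. 164. 199.   0.] 9.09
[341. 214. 406. 214.] 9.81
[446. 184. 638. 187.] 9.16
[454. 362. 510. 334.] 41.9
[238. 175. 311. 187.] 0.12
[211.   1. 222. 161.] 9.19
[202. 212. 212. 329.] 9.05
[403. 403. 408. 339.] 9.54
[239. 223. 242. 284.] 9.21
[309. 191. 214. 190.] 9.2
[312. 199. 206. 198.] 9.31
[253. 432. 244. 307.] 9.89
[405. 308. 397. 421.] 9.81
```

Request:
move_arm(
  claw=[0.4,0.4,0.4,0.4,0.4,0.4,0.4,0.4],
  dp=[
    [0,0.001,0],
    [0,0.001,0],
    [-0.001,0.001,0],
    [0,0.001,0],
    [0,0.001,0],
    [0,0,0],
    [0,0,0],
    [0,0,0],
  ],
  delta_rot=[
    [0,0,0],
    [0,0,0],
    [0,0,0],
    [0,0,0],
    [0,0,0],
    [0,0,0],
    [0,0,0],
    [0,0,0],
  ],
)

```text
clock: 21.15
tool_pos: [0.5977, -0.1152, 0.0362]
eef_rot: [2.019, 2.397, -0.005]
contact_force: [2.0, -15.8, 1.1]
grip_width: 0.0512
grasp_force: 64.9
```

```bash
python3 - <<'E'
from m import *
s=robot.get_state(); print(s["tool_pos"],s["contact_force"]); d=s["tool_pos"][:2]-[.5805,-.0305]; print(np.hypot(*d))
E
```

```text
[ 0.5977 -0.1152  0.0362] [  2.0236 -15.7559   1.1277]
0.08642546686887022
```

Request:
move_arm(
  claw=[0.8,0.8,0.8,0.8,0.8,0.8,0.8,0.8],
  dp=[
    [0,0,0],
    [0,0,0],
    [0,0,0],
    [0,0,0.01],
    [0,0,0.03],
    [0,0,0.04],
    [0,0,0.05],
    [0,0,0.05],
  ],
  delta_rot=[
    [0,0,0],
    [0,0,0],
    [0,0,0],
    [0,0,0],
    [0,0,0],
    [0,0,0],
    [0,0,0],
    [0,0,0],
  ],
)

```text
clock: 22.15
tool_pos: [0.5962, -0.1106, 0.2176]
eef_rot: [2.023, 2.403, 0.001]
contact_force: [1.4, -0.2, 0.3]
grip_width: 0.0682
grasp_force: 0.0
```

Request:
move_arm(
  claw=[0.8,0.8,0.8,0.8,0.8,0.8,0.8,0.8],
  dp=[
    [0,-0.04,0.02],
    [0,-0.02,0.02],
    [0,0,0],
    [0,0,0],
    [0,0,0],
    [0,0,0],
    [0,0,0],
    [0,0,0],
  ],
  delta_rot=[
    [0,0,0],
    [0,0,0],
    [0,0,0],
    [0,0,0],
    [0,0,0],
    [0,0,0],
    [0,0,0],
    [0,0,0],
  ],
)

```text
clock: 23.15
tool_pos: [0.5963, -0.1708, 0.2552]
eef_rot: [-2.023, -2.403, 0.0]
contact_force: [-0.1, -0.5, 0.4]
grip_width: 0.0682
grasp_force: 0.0
```

```bash
python3 - <<'E'
from m import *
c,im=snap("wrist","w8"); snap("top","t8"); s=robot.get_state(); print(s["tool_pos"],s["contact_force"])
L=cv2.createLineSegmentDetector().detect(cv2.cvtColor(im,cv2.COLOR_RGB2GRAY))[0][:,0]
for x1,y1,x2,y2 in L:
    if np.hypot(x2-x1,y2-y1)>45:
        p,q=ray(c,x1,y1,.033),ray(c,x2,y2,.033); d=(p-q)[:2]; a=np.degrees(np.arctan2(d[1],d[0]))%90
        if 5<a<14: print(np.round([x1,y1,x2,y2]),round(a,2))
A=lambda x,y,z: ray(c,x,y,z)[:2]
E
```

```text
[ 0.5964 -0.1709  0.2553] [ 0.4429  0.2163 -0.4285]
[383. 279. 387. 192.] 9.92
[296. 277. 374. 277.] 9.95
[284. 192. 287. 277.] 9.97
[182.  63. 289.  63.] 9.88
[384. 177. 389.  73.] 9.92
[387.   1. 384.  62.] 9.65
[386.  63. 488.  63.] 9.71
[317. 442. 319. 381.] 7.5
[299.  78. 373.  78.] 9.86
[306. 100. 372. 101.] 8.88
[284.  69. 287. 176.] 9.61
[290.  61. 288.   1.] 9.9
[379. 216. 377. 261.] 9.9
[374.  79. 369. 172.] 9.39
[368. 168. 319. 167.] 8.81
[281.   1. 282.  46.] 9.8
[391.  46. 394.   1.] 9.58
[282.  47. 186.  47.] 9.94
[332. 186. 287. 183.] 5.99
[388.  72. 286.  72.] 9.88
[488.  47. 392.  47.] 9.68
[292.   1. 294.  64.] 10.75
```

View pics/w8.png

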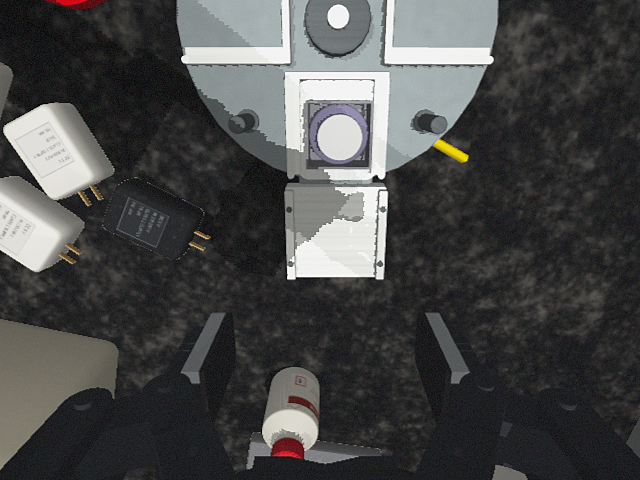

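The bay and chute now line up (9.85° against 9.93°), and the jar stands upright in the bay at about (342,137). Next I'll check its depth and that nothing else has moved.

```bash
python3 - <<'E'
from m import *
c=calibration("wrist"); A=lambda x,y,z: ray(c,x,y,z)[:2]
n=np.radians(9.9); t=np.array([np.sin(n),-np.cos(n)])
im=cv2.imread("pics/w8.png"); hub=A(338,17,.042); print("hub",hub,"lid",A(342,137,.085),"r",(A(342,137,.085)-hub)@t,"cup",(A(338,134,.068)-hub)@t)
print("chute inner end r",(A(337,184,.031)-hub)@t,"stop face r",(A(337,78,.035)-hub)@t)
col=im[60:200,345].astype(int).mean(1); col2=im[60:200,298].astype(int).mean(1)
print("col298",np.round(col2).astype(int).tolist())
a=cv2.imread("pics/top0.png");b=cv2.imread("pics/t8.png"); d=cv2.absdiff(a,b).max(2)>60
for k,st in zip(*[cv2.connectedComponentsWithStats(d.astype(np.uint8))[2]]*2):
    if k[4]>25: print(k)
E
```

```text
hub [ 0.5817 -0.0292] lid [ 0.5989 -0.1131] r 0.08562119649391074 cup 0.08492648582384199
chute inner end r 0.1316188861532207 stop face r 0.04329389017900907
col298 [177, 176, 179, 176, 183, 178, 177, 179, 176, 181, 177, 140, 246, 247, 243, 243, 243, 243, 246, 251, 253, 253, 252, 250, 249, 239, 238, 239, 239, 238, 238, 239, 241, 241, 242, 242, 241, 241, 238, 239, 238, 238, 238, 238, 239, 239, 240, 239, 239, 239, 240, 240, 238, 238, 237, 237, 237, 236, 237, 237, 237, 238, 237, 237, 236, 235, 236, 236, 236, 235, 233, 234, 235, 234, 236, 234, 234, 234, 234, 234, 234, 234, 234, 234, 234, 233, 234, 234, 239, 248, 140, 119, 128, 130, 136, 134, 137, 133, 133, 136, 133, 134, 133, 134, 135, 137, 134, 134, 133, 136, 133, 132, 136, 140, 101, 81, 45, 26, 22, 33, 22, 17, 38, 111, 110, 108, 108, 128, 130, 132, 133, 129, 133, 133, 132, 129, 130, 132, 132, 134]
[     0      0    640    480 272715]
[  175   136   287   344 25121]
[334 176  17  33 249]
[296 179  41  40 384]
[356 184   6   7  34]
[362 185   7  10  44]
[308 194   7  10  43]
[304 202   7   8  32]
[299 226  52  42 612]
[358 226  14   8  26]
[349 230  14  17  75]
[464 237  29  32 648]
[316 250   7   7  35]
[324 254   6   7  29]
[   8  377  124  102 4064]
[   0  385   36   61 1108]
[334 396  17  14 149]
[349 411  19  33 247]
[332 431  31  23 282]
[  0 446   9  10  44]
[ 69 454  44  26 524]
[356 454  15  26 268]
[131 456  32  24 359]
```

```bash
python3 -c "
from station import robot
print(robot.hand_in())"
```

```text
the job is handed in; nothing more can be done
None
```

The job is handed in: the empty wide bay faces the chute to within about 0.1°, the jar sled is fully home under its lips with the jar upright, and the pictures show nothing else on the bench disturbed.

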